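Point out a fan's snapped blade and the spare that replaces it

TASK

A customer has brought in the small desk fan that stands on the bench with its face turned straight up and its front guard off: one of its three blades has snapped. Point out the fault with the fingertips about two centimetres above the snapped blade's broken edge and stay there for at least two seconds; then point in the same way, again for at least two seconds, at the middle of the one spare fan wheel on the bench that will replace it (as many blades, equally wide), and finish there, still pointing. Touch nothing, and point at no other blade or spare on the way.

Things in the scene. Friction and masses are not known exactly. Their poses are not given: they have to be found in the camera images.
- fan: Small desk fan, fixed, on a dark tube stand (120 x 195 mm; pivot knobs out to 106 mm each side along y), facing straight up: an open wire basket, rim 167 mm across, rim top 121 mm above the bench, round a white three-bladed wheel 140 mm across. Origin on the bench under the wheel's axis, z up. Its front guard, a wire dome 167 mm across, 29 mm high, lies loose beyond the work, farther from the robot.
- broken_edge (a point): Middle of the broken edge of the snapped blade, on the blade. The blade ends there in a ragged edge about 55 mm wide, 44 mm from the wheel's axis, where the two whole blades reach 70 mm; 112 mm above the bench. The highest part of the fan is the shaft end in the middle of the wheel, 129 mm above the bench (the hub round it is 35 mm in diameter and 123 mm above the bench). The wheel turns freely at a touch and may stand at any angle.
- whole_blade_a (a point): Middle of one whole blade of the fan, on the blade, 46 mm from the wheel's axis, 112 mm above the bench.
- whole_blade_b (a point): Middle of the other whole blade of the fan, likewise.
- spare_a_hub (a point): Centre of the hub's top face, 25 mm above the bench, of a loose white spare fan wheel lying flat: three blades, 140 mm across, hub 35 mm in diameter. This is the wheel of the same kind as the fan's.
- spare_b_hub (a point): The same point of a spare wheel with five narrower blades, 140 mm across, of the same hub and height.
- spare_c_hub (a point): The same point of a smaller spare wheel with three blades, 100 mm across, of the same hub and height.
- screwdriver: Screwdriver, 190 mm long, lying loose; origin at the middle of its length on the bench, x towards the tip.
- blade_nut: Black domed plastic nut of the fan, 28 mm in diameter, 17 mm high, loose; origin in the middle of its underside.
- screw_jar: Glass screw jar with a steel lid, 60 mm in diameter, 75 mm high, standing loose; origin in the middle of its underside.

How it is judged:
By the outcome, as a careful person would: the job done as asked, in the order asked, and still so for the second after the job is handed in, with the robot touching nothing.
It also fails if it takes over 45 s, if anything falls off the work surface, if the arm or the gripper's body presses on something with over 40 N, if the wrist force passes 120 N, or if a joint passes its speed limit or range.

ROBOT

A 7-joint arm with a two-finger parallel gripper is mounted at the origin on the work surface. World frame = base frame: x ahead of the robot, y to its left, z up, the work surface at z = 0. Lengths are in m, angles in rad, forces in N, time in s.
With the tool pointing down it reaches from about 0.4 to 0.9 m from the base axis. Payload 5.6 kg.
Tool frame: the origin (TCP) lies at the very end of the fingers, on their centre line; the grasp point (between the pads) lies 19 mm behind it; z points along the fingers, x is the direction in which the jaws open and shut, and the axes are right-handed (so a half turn about z gives the same grasp; the last joint's range is limited). The gripper opens to 92 mm and grips with 3 to 60 N. Pads are 20 mm wide; open, the fingers measure 128 mm over their backs; the gripper's body (75 mm by 189 mm) begins 69 mm behind the grasp point.
Start: joints at [-1.24, 0.468, -0.012, 1.603, 0.006, 1.071, -0.056], TCP at [0.237, 0.605, 0.215] pointing down, gripper open.
Joint ranges: [-2.53, 2.53], [-0.31, 2.02], [-1.57, 1.55], [0.28, 2.44], [-1.29, 4.43], [0.15, 1.84], [-2.92, 2.92]. Speed limits (rad/s): [2.57, 2.57, 3.14, 3.14, 3.14, 3.14, 3.14].

INTERFACE

Orientations are given as a unit quaternion [x, y, z, w].
In Python, from workcell import ctrl gives the robot as it stands.
- The arm moves only by the shell command python3 -m crank 'ROWS' [OPENING] [FORCE]. ROWS is text: rows parted by semicolons, each of 4 numbers parted by spaces: the shift along the tool's x, y, z in cm, then the turn about the tool's z in degrees. A call has 1 to 10 rows; each row is the pose to reach, as a shift and turn from the pose commanded when the call began, along the tool's axes at that moment; what a row does not reach only later rows make up. A row lasts 1/8 s, in which the tool goes at most 62.5 mm and 10.7 degrees, less where a joint would pass 70% of its speed; a pose out of reach is approached as far as the arm can. A call with a gripper value outside its range is refused whole. OPENING is the closure, from 0 (fully open) to 1 (shut), set as the call begins (- or left out, the last holds). The fingers move at their own pace and stop on an object; FORCE is the grip in N (left out, the last holds). Time passes only in rows, so rows that repeat a pose let the fingers close. It gives the time, the measured TCP pose, the force and the opening at its end, in the units of the state.
- ctrl.get_obs(): the state, without advancing time (a new reading comes with each control period).
- ctrl.get_image(name): name is "scene" or "top" or "wrist"; returns a dict with "frame" (384x512x3 uint8, red, green, blue), "fx", "fy", "cx", "cy" (pixels), "k1" (the pictures are not rectified: a ray, as slopes to the right and down, at radius r is drawn at 1 + k1 r^2 times it, then the intrinsics apply), "rvec" (rotation vector, rad) and "tvec" (3), from world to camera coordinates, as OpenCV has them. Camera axes: x right, y down, z forward; pixel columns grow to the right and rows downward; lengths in m; the calibration is good to about 2 mm. A picture is of the moment at which its call begins. There is no depth.
- ctrl.finish_job(): hands the job in, once; it reports no verdict.
The state is a dict: "time_s": time; "joint_pos": joint angles; "qvel": joint speeds; "joint_efforts": joint torques, N m; "position": TCP position; "eef_rot": TCP orientation; "contact_force": force on the tool from outside, world axes, zero at the start; "ft_torque": the same for the moment, N m; "finger_gap": finger opening in m.
Only numpy, scipy, OpenCV 4.12 (cv2) and the standard library are available. Lean on these libraries where they do the work, as an engineer would, in place of code of your own. Each camera call takes 0.05 s, during which the arm holds its last target. There are 200 camera calls.

## Working session

There is one attempt and no reset: what is moved stays moved. The work goes in short steps, Python scripts to look and compute and a shell command to move; the robot and the scene stay as the last step left them, time stands still between calls to the robot, and variables do not carry over. Pictures are saved under pics/ and viewed, about 8 in all and at most 12, crops included, and the job is handed in when it is done.

```bash
mkdir -p pics
cat > h.py <<'E'
import numpy as np,cv2
from workcell import ctrl
from scipy.spatial.transform import Rotation as R
def shot(n,f):
    d=ctrl.get_image(n); cv2.imwrite('pics/'+f,d['frame'][:,:,::-1]); np.save('pics/'+f+'.npy',d,allow_pickle=True); return d
def load(f): return np.load('pics/'+f+'.npy',allow_pickle=True).item()
def unproj(d,u,v,z):
    x,y=(u-d['cx'])/d['fx'],(v-d['cy'])/d['fy']; r0=np.hypot(x,y); r=r0
    for _ in range(30): r=r0/(1+d['k1']*r*r)
    s=r/r0 if r0>0 else 1
    M=R.from_rotvec(np.ravel(d['rvec'])).as_matrix(); t=np.ravel(d['tvec'])
    c=-M.T@t; w=M.T@np.array([x*s,y*s,1]); return c+w*(z-c[2])/w[2]
def proj(d,P):
    M=R.from_rotvec(np.ravel(d['rvec'])).as_matrix(); p=M@np.array(P)+np.ravel(d['tvec']); a=p[:2]/p[2]; a=a*(1+d['k1']*(a@a))
    return a*[d['fx'],d['fy']]+[d['cx'],d['cy']]
def totool(P):
    o=ctrl.get_obs(); return R.from_quat(o['eef_rot']).inv().apply(np.array(P)-o['position'])*100
E
python3 - <<'E'
from h import *
o=ctrl.get_obs();print(o['time_s'],o['position'],R.from_quat(o['eef_rot']).as_matrix().round(3),o['finger_gap'])
for n in('top','scene'):
    d=shot(n,n+'1.png'); M=R.from_rotvec(np.ravel(d['rvec'])).as_matrix();print(n,-M.T@np.ravel(d['tvec']))
E
```

```text
0.0 [0.2371932  0.60456549 0.21365115] [[ 0.365  0.931 -0.001]
 [ 0.931 -0.365 -0.002]
 [-0.002  0.    -1.   ]] 0.09176342526808536
top [ 0.35183299 -0.00389002  1.2442589 ]
scene [ 0.97237784 -0.37289407  0.95818415]
```

View pics/top1.png

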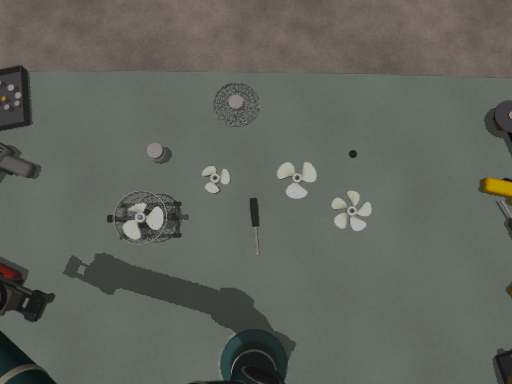

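View pics/scene1.png

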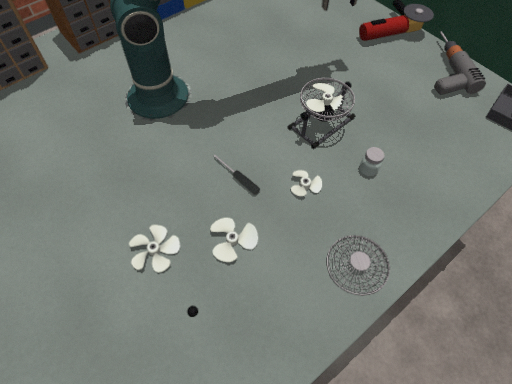

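Top view: the fan hub is near (139,217), spare A (three large blades) at (298,178), spare B at (352,211) and spare C at (215,178). The scene view shows the same layout. Next I'll zoom in on the fan and locate the hubs.

Run:
```python
from h import *
d=load('top1.png'); e=load('scene1.png')
a=cv2.resize(d['frame'][180:252,100:196],None,fx=8,fy=8,interpolation=cv2.INTER_CUBIC)
b=cv2.resize(e['frame'][70:130,290:370],None,fx=5,fy=5,interpolation=cv2.INTER_CUBIC)
c=np.zeros((600,800,3),np.uint8);c[:576,:768]=a
cv2.imwrite('pics/crop1.png',c[:,:,::-1]);
for n,p in dict(fan=(139.5,217)).items(): print(n,unproj(d,*p,.125))
for n,p in dict(a=(298,178),b=(352,211),c=(215,178)).items(): print(n,unproj(d,*p,.025))
for n,p in dict(a=(232.5,237),b=(153,247),c=(306,181)).items(): print('s',n,unproj(e,*p,.025))
print('s fan',unproj(e,327.5,97,.125)); print('jar',unproj(d,155,150,.075))
```

```text
fan [0.45000835 0.35561226 0.125     ]
a [ 0.59892485 -0.13940606  0.025     ]
b [ 0.48984018 -0.31883189  0.025     ]
c [0.59471235 0.14028669 0.025     ]
s a [ 0.60680512 -0.13659769  0.025     ]
s b [ 0.49654127 -0.31827619  0.025     ]
s c [0.60084381 0.1413213  0.025     ]
s fan [0.45932413 0.34966766 0.125     ]
jar [0.67578044 0.33551801 0.075     ]
```

View pics/crop1.png

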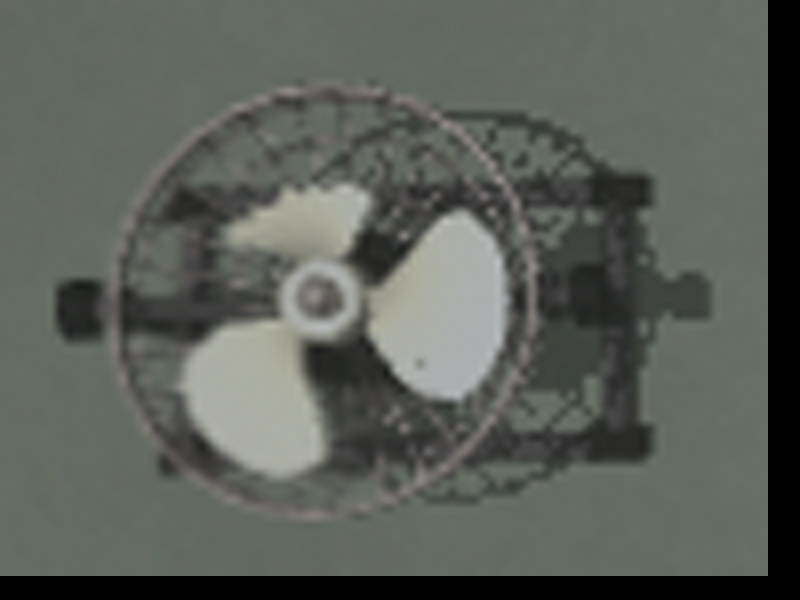

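Crop: the snapped blade is the top one. Its ragged edge runs from about (225,235) to (370,190), with its middle near (272,198), and the hub is at (318,295). I'll shut the gripper and go around the outside of the fan for a wrist view.

```bash
python3 -m crank '-0.5 2.5 -2 0; -1 6 -4 0; -2 10.5 -5 0; -2.5 15 -5 0; -3.5 20 -5 0; -4.2 25 -5 0; -5 30 -5 0; -5.6 33.5 -5 0; -5.6 33.5 -5 0' 1 10
python3 - <<'E'
from h import *
shot('wrist','w1.png'); o=ctrl.get_obs();print(o['time_s'],o['position'],o['finger_gap'])
t=load('top1.png')
h=unproj(t,139.3,216.4,.125); 
for c in[(272,198),(267,190),(300,190)]:
    p=unproj(t,100+c[0]/8-.44,180+c[1]/8-.44,.112);print(h,p,np.linalg.norm((p-h)[:2]))
E
```

```text
time_s: 1.23
position: [0.5318, 0.4272, 0.2638]
eef_rot: [0.828, 0.561, -0.0, 0.001]
contact_force: [-0.3, 0.3, -0.3]
finger_gap: 0.004
1.275 [0.5294901  0.42939873 0.26380902] 0.0006864343822405559
[0.45183286 0.35635271 0.125     ] [0.49031638 0.38112374 0.112     ] 0.04576663911171008
[0.45183286 0.35635271 0.125     ] [0.49341521 0.38331278 0.112     ] 0.04955740651874742
[0.45183286 0.35635271 0.125     ] [0.49363072 0.37033118 0.112     ] 0.04407333396428932
```

View pics/w1.png

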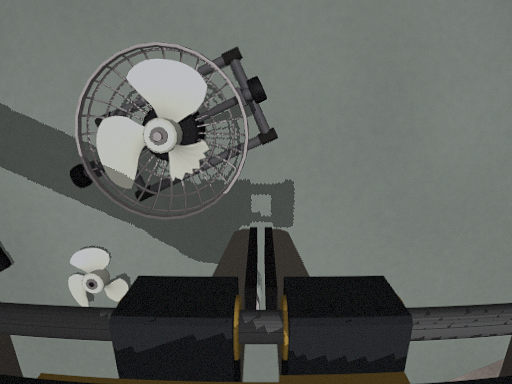

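The wrist view shows the fan hub at about (161,136). The broken blade points towards the gripper, with its ragged edge around (195,160). I'll measure both here.

Run:
```python
from h import *
d=load('w1.png')
c=cv2.resize(d['frame'][90:210,100:240],None,fx=5,fy=5,interpolation=cv2.INTER_CUBIC)
t=load('top1.png')
h=unproj(t,139.3,216.4,.125); p=unproj(t,100+272/8-.44,180+198/8-.44,.112)
for q,col in((h,(255,0,0)),(p,(0,0,255))):
    u=proj(d,q);print(u);cv2.circle(c,tuple(int(k) for k in (u-[100,90]+.5)*5),5,col,1)
cv2.imwrite('pics/crop2.png',c[:,:,::-1])
```

```text
[158.01756776 134.96418548]
[201.60038154 160.94402085]
```

View pics/crop2.png

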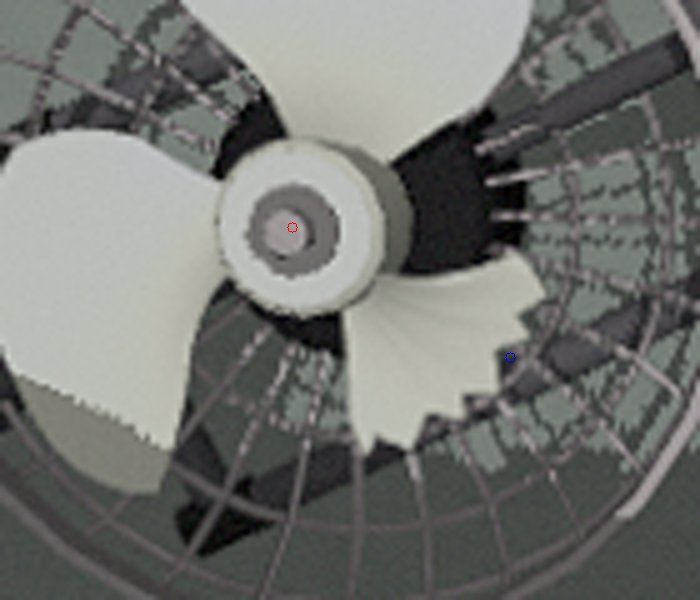

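Crop 2: the ragged edge runs from (365,450) to (540,285) in the crop, and its middle is about (488,395).

Run:
```python
from h import *
d=load('w1.png')
f=lambda c,z:unproj(d,100+c[0]/5-.4,90+c[1]/5-.4,z)
h=f((300,227),.123);print(h,f((290,230),.129))
for c in[(365,450),(488,395),(540,285)]:
    p=f(c,.112);print(p,np.linalg.norm((p-h)[:2]))
p=f((488,395),.112); p[2]=.132;print(totool(p)); p[2]=.25; print(totool(p))
```

```text
[0.45236063 0.3570879  0.123     ] [0.45234865 0.3570159  0.129     ]
[0.4965324  0.34653038 0.112     ] 0.045415920188808453
[0.49561849 0.37397862 0.112     ] 0.046438553423519664
[0.47972225 0.39224805 0.112     ] 0.0445521507205921
[-6.38337136 -1.10603513 13.18909319]
[-6.39754579 -1.11149723  1.38910296]
```

```bash
python3 -m crank '-2 -0.4 1 0; -4.5 -0.8 3 0; -6.2 -1.1 6 0; -6.6 -1.2 9 0; -6.6 -1.2 11.2 0; -6.6 -1.2 12.5 0; -6.6 -1.2 13 0; -6.6 -1.2 13.1 0; -6.6 -1.2 13.1 0; -6.6 -1.2 13.1 0'
python3 - <<'E'
from h import *
o=ctrl.get_obs();print(o['time_s'],o['position'],totool([.4937,.3722,.132]),o['contact_force'])
c=[]
for n,(x,y) in dict(wrist=(180,90),scene=(280,50)).items():
    d=shot(n,n[0]+'2.png'); 
    if n=='scene': c.append(cv2.resize(d['frame'][40:140,270:390],None,fx=4,fy=4))
    else: c.append(cv2.resize(d['frame'][110:260,160:340],None,fx=400/150,fy=400/150))
    if n=='scene': print(proj(d,[.4937,.3722,.112]), proj(d,o['position']))
cv2.imwrite('pics/crop3.png',np.hstack([c[0][:400,:400],c[1][:400,:400]])[:,:,::-1])
E
```

```text
time_s: 2.52
position: [0.4939, 0.3738, 0.1343]
eef_rot: [0.826, 0.563, 0.001, -0.0]
contact_force: [0.7, 1.1, -0.8]
finger_gap: 0.0003
2.525 [0.49386536 0.37380427 0.1342733 ] [-0.15562212  0.04308389  0.22718844] [ 0.7197157   1.09731638 -0.76792543]
[339.93262488 103.08128905] [341.80432918  97.55164581]
```

View pics/crop3.png

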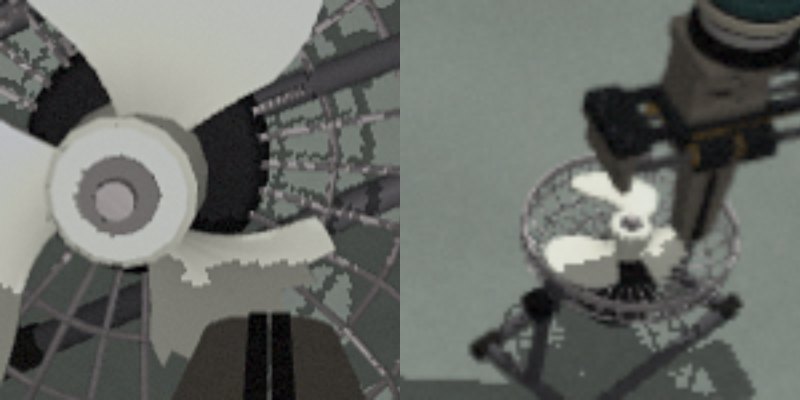

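The fingertips are over the middle of the ragged edge, about 22 mm above it, and touch nothing. I'll nudge them slightly and hold.

```bash
python3 -m crank '-0.1 0 0.2 0; -0.1 0 0.2 0; -0.1 0 0.2 0; -0.1 0 0.2 0; -0.1 0 0.2 0; -0.1 0 0.2 0; -0.1 0 0.2 0; -0.1 0 0.2 0; -0.1 0 0.2 0; -0.1 0 0.2 0'
python3 -m crank '0 0 0 0; 0 0 0 0; 0 0 0 0; 0 0 0 0; 0 0 0 0; 0 0 0 0; 0 0 0 0; 0 0 0 0; 0 0 0 0; 0 0 0 0'
python3 -m crank '0 0 0 0; 0 0 0 0; 0 0 0 0; 0 0 0 0; 0 0 0 0; 0 0 0 0; 0 0 0 0; 0 0 0 0'
python3 - <<'E'
from h import *
print(totool([.57,.37,.28]),totool([.70,-0.02,.28]),totool([.60,-0.138,.25]))
E
```

```text
time_s: 3.88
position: [0.4932, 0.3727, 0.1316]
eef_rot: [0.826, 0.563, 0.0, 0.0]
contact_force: [0.3, 0.8, 0.5]
finger_gap: 0.0005
time_s: 5.12
position: [0.4932, 0.3726, 0.1316]
eef_rot: [0.826, 0.563, 0.0, -0.0]
contact_force: [0.2, -0.1, 0.7]
finger_gap: 0.0005
time_s: 6.12
position: [0.4932, 0.3726, 0.1316]
eef_rot: [0.826, 0.563, 0.0, 0.0]
contact_force: [0.1, 0.8, -0.6]
finger_gap: 0.0004
[  2.56285662   7.25011588 -14.83958008] [-28.99520605  33.59567868 -14.83837004] [-43.63223344  28.59598067 -11.83829522]
```

```bash
python3 -m crank '0 0 -3 0; 0 0 -7 0; 0.5 1.5 -11 0; 1.5 4.5 -14 0; 1 8 -15 0; 0 13 -15 0; -2 18 -15 0; -4 22 -15 0; -7 25 -15 0; -11 26.5 -15 0'
python3 - <<'E'
from h import *
print(ctrl.get_obs()['position'],totool([.70,-0.02,.28]),totool([.63,-0.09,.28]))
E
```

```text
time_s: 7.38
position: [0.7005, 0.1719, 0.2806]
eef_rot: [0.826, 0.563, -0.0, 0.0]
contact_force: [0.3, 0.1, -0.9]
finger_gap: 0.0005
[0.70048972 0.17191713 0.28058471] [-17.88110242   6.97057476   0.07018433] [-26.95562749   3.01419511   0.07758237]
```

```bash
python3 -m crank '-4 1.5 0 0; -8.5 3 0 0; -13 4.5 0 0; -17.5 6 1 0; -21.5 7 2 0; -25 7 3 0; -26.8 6.2 3 0; -26.8 6.2 3 0; -26.8 6.2 3 0'
python3 - <<'E'
from h import *
d=shot('wrist','w3.png');print(ctrl.get_obs()['position'],proj(d,[.602,-.138,.025]))
g=cv2.cvtColor(d['frame'],cv2.COLOR_RGB2HSV)
m=((g[...,2]>150)&(g[...,1]<60)).astype(np.uint8)
n,l,s,c=cv2.connectedComponentsWithStats(m)
for i in range(1,n):
    if s[i,4]>300: print(s[i],c[i],unproj(d,*c[i],.02))
E
```

```text
time_s: 8.5
position: [0.6604, -0.0964, 0.2523]
eef_rot: [0.825, 0.564, 0.001, -0.0]
contact_force: [0.0, 0.5, 0.4]
finger_gap: 0.0008
[ 0.66038901 -0.09631019  0.25215628] [209.81083969 135.67785224]
[ 412    3   58   80 2014] [439.84061569  42.56057597] [0.59680223 0.15232454 0.02      ]
[ 389   42   33   41 1007] [404.88381331  62.07845084] [0.60413324 0.10557077 0.02      ]
[  37   51   41   49 1365] [56.59047619 72.41538462] [ 0.46356014 -0.28057108  0.02      ]
[   0   64   53   86 2128] [ 21.95676692 101.53054511] [ 0.4751615  -0.33936874  0.02      ]
[ 191   76   80   95 3349] [232.0265751  124.25858465] [ 0.59942073 -0.10896776  0.02      ]
[  59   92   41   39 1072] [ 82.22108209 112.2266791 ] [ 0.51804855 -0.27213317  0.02      ]
[ 43 123  31  41 721] [ 56.21359223 147.23162275] [ 0.54258573 -0.32429261  0.02      ]
[421 250  35  34 810] [437.94320988 266.32222222] [0.87564607 0.08164584 0.02      ]
```

View pics/w3.png

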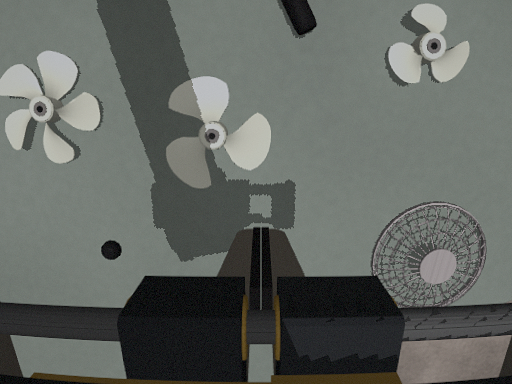

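The wrist view shows spare A (three large blades) with its hub at (212,135). The five-bladed wheel is to the left and the small one is at upper right.

Run:
```python
from h import *
d=load('w3.png');p=unproj(d,212,135,.025);print(p);p[2]=.045;print(totool(p))
```

```text
[ 0.6022202  -0.13527283  0.025     ]
[-5.77000667 -4.0264887  20.70383083]
```

```bash
python3 -m crank '-2 -1.4 2 0; -4.2 -3 5 0; -5.5 -3.8 9 0; -5.8 -4 13 0; -5.8 -4 16.5 0; -5.8 -4 19 0; -5.8 -4 20.2 0; -5.8 -4 20.6 0; -5.8 -4 20.7 0; -5.8 -4 20.7 0'
python3 - <<'E'
from h import *
print(ctrl.get_obs()['position'],totool([.6022,-.1355,.045]))
d=shot('wrist','w4.png'); e=shot('scene','s4.png')
cv2.imwrite('pics/crop4.png',np.hstack([cv2.resize(d['frame'],(400,300)),cv2.resize(e['frame'][190:290,170:303],(400,300))])[:,:,::-1])
E
```

```text
time_s: 9.8
position: [0.6018, -0.1381, 0.0455]
eef_rot: [0.826, 0.563, 0.001, 0.001]
contact_force: [0.0, -0.6, -0.3]
finger_gap: 0.0002
[ 0.6017886  -0.1381316   0.04552553] [ 0.25999251 -0.05786503  0.05256498]
```

View pics/crop4.png

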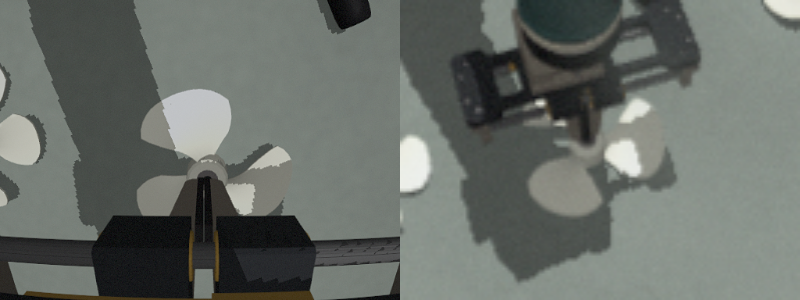

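The fingertips are over spare A's hub, about 2 cm above it. I'll correct 2 mm and hold.

```bash
python3 -m crank '0.2 0 0 0; 0.2 0 0 0; 0.2 0 0 0; 0.2 0 0 0; 0.2 0 0 0; 0.2 0 0 0; 0.2 0 0 0; 0.2 0 0 0; 0.2 0 0 0; 0.2 0 0 0'
python3 -m crank '0 0 0 0; 0 0 0 0; 0 0 0 0; 0 0 0 0; 0 0 0 0; 0 0 0 0; 0 0 0 0; 0 0 0 0; 0 0 0 0; 0 0 0 0'
python3 -m crank '0 0 0 0; 0 0 0 0; 0 0 0 0; 0 0 0 0; 0 0 0 0; 0 0 0 0; 0 0 0 0; 0 0 0 0'
python3 -c "
from h import *
d=shot('top','t5.png');a=load('top1.png')
print(np.abs(d['frame'][190:245,108:172].astype(int)-a['frame'][190:245,108:172]).mean())
print(ctrl.finish_job())"
```

```text
time_s: 11.15
position: [0.6018, -0.1362, 0.0446]
eef_rot: [0.826, 0.563, 0.0, 0.0]
contact_force: [-0.2, -0.1, 0.2]
finger_gap: 0.0004
time_s: 12.4
position: [0.6018, -0.1362, 0.0446]
eef_rot: [0.826, 0.563, -0.0, 0.0]
contact_force: [-0.0, 0.1, 0.1]
finger_gap: 0.0004
time_s: 13.4
position: [0.6018, -0.1362, 0.0446]
eef_rot: [0.826, 0.563, 0.0, 0.0]
contact_force: [0.7, -1.2, 0.1]
finger_gap: 0.0005
8.008617424242424
the job is handed in; nothing more can be done
None
```

The job is handed in. With the gripper shut, the arm pointed at the snapped blade's broken edge, then at the hub of spare A (three blades, 140 mm across), and it finished there, still pointing.

| Target | Fingertip height above it | Sideways error against my measurement | Hold |
|---|---|---|---|
| Broken edge | about 20 mm | under 1 mm | about 3.5 s |
| Spare A hub | about 20 mm | about 1 mm | about 3.5 s |

- **Route:** the arm skirted the fan at first, then went round spare C at about 0.28 m height. It never came down over another blade or spare.
- **Contact:** forces stayed at sensor-noise level (about 1.5 N or less), and the pictures showed nothing touched. The job took about 13.4 s.
- **Checks that disagreed:**
  - My rough first pixel picks in the scene view put the hubs up to about 1 cm away from those in the top view. I used the closer wrist-camera measurements, which agreed with the top view to within about 4 mm.
  - Comparing the top view of the fan before and after gave a mean difference of 8 grey levels. The arm's shadow having moved may explain this, but I did not check it, so it does not prove that the fan wheel stayed still.

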